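Stand the capped bottles in the cork rings that fit them

TASK

In the middle of the worktop four screw-capped bottles (a wide white one, two brown vials, a slim clear one) stand among two open beakers; to their right lie four cork rings. Stand each bottle on the table inside the ring whose opening fits its size, one bottle to a ring: the wide white bottle in the widest ring, the slim one in the narrowest, the two brown vials in the two equal middle rings, either way round. Keep the bottles upright all the time and leave the two beakers standing where they are.

Things in the scene. Friction and masses are not known exactly. Their poses are not given: they have to be found in the camera images.
- white_bottle: The wide white plastic reagent bottle with a white screw cap: body 60 mm in diameter up to 122 mm high, neck, then the cap 50 mm in diameter from 140 to 162 mm height; 162 mm tall in all, 0.55 kg. Starts standing upright on the table. Origin at the centre of its underside, z up along its axis; round, so its yaw does not matter.
- brown_vial_a: One of the two brown glass vials with black screw cap: body 38 mm in diameter, 99 mm tall, narrower neck, cap 31 mm in diameter from 81 to 99 mm height, about 60 g. Starts standing upright on the table. Origin at the centre of its underside, z up along its axis; round, so its yaw does not matter.
- brown_vial_b: The other brown glass vial with black screw cap, practically the same: body 38 mm in diameter, 96 mm tall, cap 31 mm in diameter from 78 to 96 mm height, about 60 g. Starts standing upright on the table. Origin at the centre of its underside, z up along its axis; round, so its yaw does not matter.
- slim_bottle: The slim clear glass bottle with a green screw cap: body 28 mm in diameter, 119 mm tall, cap 24 mm in diameter from 101 to 119 mm height, about 60 g. Starts standing upright on the table. Origin at the centre of its underside, z up along its axis; round, so its yaw does not matter.
- wide_ring: The cork ring with the widest opening: 76 mm inside, 100 mm outside diameter, 22 mm high, fixed to the table, round. Origin at the centre of the opening, on the table surface, z up. The opening goes through to the table.
- middle_ring_a: One of two equal middle cork rings: 54 mm inside, 78 mm outside diameter, 22 mm high, fixed to the table, round. Origin at the centre of the opening, on the table surface, z up. The opening goes through to the table.
- middle_ring_b: The other of the two equal middle cork rings: 54 mm inside, 78 mm outside diameter, 22 mm high, fixed to the table, round. Origin at the centre of the opening, on the table surface, z up. The opening goes through to the table.
- narrow_ring: The cork ring with the narrowest opening: 42 mm inside, 66 mm outside diameter, 22 mm high, fixed to the table, round. Origin at the centre of the opening, on the table surface, z up. The opening goes through to the table.
- small_beaker: Small open clear beaker, 48 mm in diameter, 58 mm tall, empty, about 50 g; stands among the bottles and stays there. Origin at the centre of its underside, z up.
- large_beaker: Larger open clear beaker, 57 mm in diameter, 70 mm tall, empty, about 50 g; stands among the bottles and stays there. Origin at the centre of its underside, z up.
Not all that is in view belongs to the job. What is shaped like the white_bottle but orange or yellow is not meant.

How it is judged:
By the outcome, as a careful person would: the job done as asked, in the order asked, and still so for the second after the job is handed in, with the robot touching nothing.
It also fails if it takes over 120 s, if anything falls off the work surface, if the arm or the gripper's body presses on something with over 40 N, if the wrist force passes 120 N, or if a joint passes its speed limit or range.

ROBOT

A 6-joint arm with a two-finger parallel gripper is mounted at the origin on a cart in front of the work surface, level with it; the furniture and walls round the work are solid. World frame = base frame: x ahead of the robot, y to its left, z up, the work surface at z = 0. Lengths are in m, angles in rad, forces in N, time in s.
With the tool pointing down it reaches from about 0.15 to 0.775 m from the base axis. Payload 6.1 kg.
Tool frame: the origin (TCP) lies midway between the tips of the shut fingers; the grasp point (between the pads) lies 19 mm behind it (env.pinch_z is the z of the grasp point in the tool frame, in m); z points along the fingers, y is the line along which they close (so a half turn about z gives the same grasp; the last joint's range is limited). The gripper opens to 85 mm and grips with 20 to 120 N. Pads are 22 mm wide; open, the fingers measure 114 mm over their backs; the gripper's body (76 mm by 85 mm) begins 54 mm behind the grasp point. The pads swing forward as they close: fully open they stand 13 mm farther back than shut.
Start: joints at [-1.129, 0.126, -0.04, 1.405, 0, 1.571], TCP at [0.224, -0.475, 0.231] pointing down, gripper open.
Joint ranges: [-2.72, 2.72], [-0.95, 1.95], [-1.27, 1.35], [-1.78, 2.02], [-1.46, 1.47], [-3.14, 3.14]. Speed limits (rad/s): [2.39, 2.39, 3.01, 3.14, 3.14, 3.14].

INTERFACE

Orientations are given as a unit quaternion [w, x, y, z].
In Python, from cell import env gives the robot as it stands. The module is installed in compiled form; this text tells all that it offers.
- The arm moves only by the tool carry_out, never from a script. Its argument "series" is a list of rows, each an object with "claw": the closure, from -1 (fully open) to 1 (shut); "xyz": the shift along the world's x, y, z scaled (see below), a list of three; "angular": the turn, a rotation vector about the world's x, y, z scaled (see below), a list of three. In form: [{"claw": claw, "xyz": [x, y, z], "angular": [ax, ay, az]}, ...]. A call has 1 to 12 rows; each row is the pose to reach, as a shift and turn from the pose commanded when the call began; what a row does not reach only later rows make up. The controller multiplies each number of a shift by 100 mm and each number of a turn by 2 rad. A row lasts 1/10 s, in which the tool goes at most 50 mm and 8.59 degrees, less where a joint would pass 70% of its speed; a pose out of reach is approached as far as the arm can. A call with a number of a shift or a turn outside -1 to 1 is refused whole. A call with a gripper value outside its range is refused whole. The fingers move at their own pace and stop on an object; "force" is the grip in N (left out, the last holds). Time passes only in rows, so rows that repeat a pose let the fingers close. It gives the time, the measured TCP pose, the force, the opening and the grip force at its end, in the units of the state.
- env.sense(): the state, without advancing time (a new reading comes with each control period).
- env.snapshot(name): name is "scene" or "top" or "wrist"; returns the picture (420x560x3 uint8, red, green, blue); there is no depth.
- env.camera_info(name): a dict with "intrinsics" (3x3 intrinsics, pixels), "world_to_cam" (4x4, takes a point from world to camera coordinates); the wrist camera has in their place "hand_eye" (4x4, takes a point from camera to tool coordinates, whose origin is the TCP and whose axes are the flange's). Camera axes: x right, y down, z forward; pixel columns grow to the right and rows downward; lengths in m; the calibration is good to about 2 mm. The wrist camera is an equidistant fisheye: a pixel r from the principal point sees the ray r / f radians off the axis. A picture is of the moment at which its call begins: read the wrist's pose just before it. camera_info takes no time and is no camera call.
- env.finish_job(): hands the job in; it is judged then, once.
The state is a dict: "time": time; "joint_positions": joint angles; "dq": joint speeds; "tau": joint torques, N m; "tool_pos": TCP position; "tool_rot": TCP orientation; "force": force on the tool from outside, world axes, zero at the start; "ft_torque": the same for the moment, N m; "grip_width": finger opening in m; "grip_force": force on a finger pad.
Only numpy, scipy, OpenCV 4.12 (cv2) and the standard library are available. Lean on these libraries where they do the work, as an engineer would, in place of code of your own. Each camera call takes 0.05 s, during which the arm holds its last target. There are 200 camera calls.

## Working session

There is one attempt and no reset: what is moved stays moved. The work goes in short steps, Python scripts to look and compute and a tool call to move; the robot and the scene stay as the last step left them, time stands still between calls to the robot, and variables do not carry over. Pictures are saved under pics/ and viewed, at most 14 in all, crops included, and the job is handed in when it is done.

Besides the shell and the picture viewer there is one more tool, called after "Call:" by a JSON object that holds its "name" and its "arguments". carry_out: Moves the arm, as the interface text tells. Its arguments: {"type":"object","properties":{"series":{"type":"array"},"force":{"type":"number"}},"required":["series"]}

```bash
mkdir -p pics; python3 - <<'E'
from cell import env
import cv2,numpy as np
np.set_printoptions(precision=4,suppress=True)
for n in("scene","top"):
    cv2.imwrite(f"pics/{n}0.png",env.snapshot(n)[:,:,::-1])
    c=env.camera_info(n);print(n,np.array(c["intrinsics"]),np.array(c["world_to_cam"]))
print(env.camera_info("wrist"),env.pinch_z,env.sense())
E
```

```text
scene [[437.2143   0.     290.2633]
 [  0.     437.2143 211.0247]
 [  0.       0.       1.    ]] [[ 0.5487 -0.8358  0.0159 -0.3319]
 [-0.4243 -0.2948 -0.8562  0.2182]
 [ 0.7203  0.4631 -0.5164  0.8831]
 [ 0.      0.      0.      1.    ]]
top [[413.5944   0.     282.627 ]
 [  0.     413.5944 208.6793]
 [  0.       0.       1.    ]] [[ 0.4496 -0.8932  0.0021 -0.2763]
 [-0.8731 -0.4399 -0.2103  0.3806]
 [ 0.1888  0.0927 -0.9776  1.0484]
 [ 0.      0.      0.      1.    ]]
{'intrinsics': array([[325.1923,   0.    , 283.4741],
       [  0.    , 325.1923, 209.5471],
       [  0.    ,   0.    ,   1.    ]]), 'hand_eye': array([[-0.0015, -0.9546, -0.298 ,  0.0771],
       [ 1.    , -0.0015, -0.0003,  0.0002],
       [-0.0002, -0.298 ,  0.9546, -0.1425],
       [ 0.    ,  0.    ,  0.    ,  1.    ]])} -0.0187 {'time': 0.1, 'joint_positions': array([-1.129 ,  0.1264, -0.0405,  1.4054, -0.    ,  1.5708]), 'dq': array([-0.0009,  0.0016,  0.0025,  0.0006, -0.0002,  0.0011]), 'tau': array([ -0.0005, -43.6904,  35.3605,   0.0137,   0.    ,  -0.    ]), 'tool_pos': array([ 0.2243, -0.4743,  0.2306]), 'tool_rot': array([-0.0007,  0.9757,  0.2191, -0.0002]), 'force': array([-0.5712,  0.2416,  0.402 ]), 'ft_torque': array([-0.0249, -0.0352, -0.0033]), 'grip_force': 0.0, 'grip_width': 0.08555935198976022}
```

View pics/scene0.png

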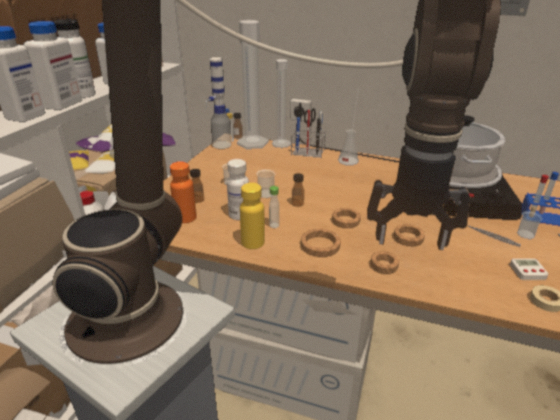

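View pics/top0.png

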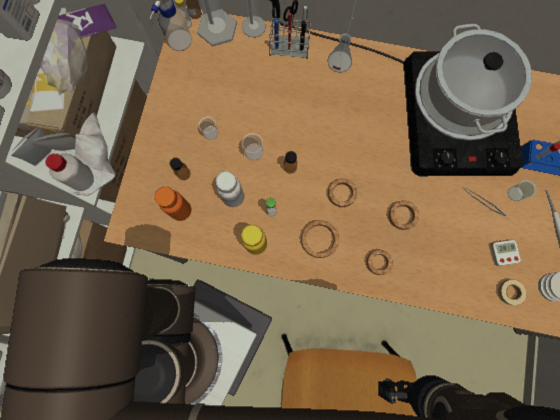

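Candidates in the top picture:
- **White bottle:** cap (228,181). The look-alikes are orange (167,198), yellow (253,237) and the far red-capped one at (60,162).
- **Brown vials:** (177,163) and (290,158), with a third vial far back at (190,8).
- **Slim bottle:** green cap (270,204).
- **Rings:** wide (319,239), middle (342,192) and (403,214), narrow (379,262). The pale tape roll (513,291) is not a ring.
- **Beakers:** (208,127) and (252,146).

Next I'll check these in one crop and measure positions.

```bash
cat > h.py <<'E'
from cell import env
import cv2,numpy as np
np.set_printoptions(precision=4,suppress=True)
def ray(name,uv,z):
    c=env.camera_info(name);K=np.array(c["intrinsics"]);T=np.array(c["world_to_cam"])
    R,t=T[:3,:3],T[:3,3];o=-R.T@t;d=R.T@np.linalg.inv(K)@np.array([uv[0],uv[1],1.])
    return o+d*(z-o[2])/d[2]
def proj(name,p):
    c=env.camera_info(name);K=np.array(c["intrinsics"]);T=np.array(c["world_to_cam"])
    q=K@(T[:3,:3]@np.array(p,float)+T[:3,3]);return q[:2]/q[2]
E
python3 - <<'E'
from h import *
im=cv2.imread("pics/top0.png")
hsv=cv2.cvtColor(im,cv2.COLOR_BGR2HSV)
cv2.imwrite("pics/crop0.png",cv2.resize(im[110:290,140:430],None,fx=2.75,fy=2.75,interpolation=cv2.INTER_CUBIC))
def blob(m,c,r):
    mm=np.zeros_like(m);cv2.circle(mm,c,r,255,-1);m=m&mm
    n,l,s,ce=cv2.connectedComponentsWithStats(m)
    i=1+np.argmax(s[1:,4]);return ce[i],s[i]
dark=cv2.inRange(hsv,(0,0,0),(180,255,45))
green=cv2.inRange(hsv,(40,80,40),(85,255,255))
white=cv2.inRange(hsv,(0,0,150),(180,60,255))
yel=cv2.inRange(hsv,(22,150,120),(32,255,255))
ora=cv2.inRange(hsv,(3,200,150),(12,255,255))
for n,m,c,r,z in(("vialL",dark,(177,162),12,.098),("vialR",dark,(291,156),12,.098),("slim",green,(270,203),10,.119),("white",white,(228,180),14,.162),("yel",yel,(253,233),20,.15),("ora",ora,(166,198),16,.15)):
    ce,s=blob(m,c,r);print(n,ce,s,ray("top",ce,z))
for n,c in(("wide",(319,239)),("midA",(342,192)),("midB",(403,214)),("nar",(379,262))):
    print(n,ray("top",c,.022))
for n,c in(("sb",(208,122)),("lb",(253,140))): print(n,ray("top",c,.06), )
E
```

```text
vialL [175.9798 164.0101] [171 159  12  11  99] [0.4349 0.2142 0.098 ]
vialR [290.4141 157.1515] [285 152  11  11  99] [ 0.5827 -0.0381  0.098 ]
slim [270.1333 202.56  ] [266 198   9  10  75] [ 0.449  -0.0488  0.119 ]
white [225.4089 180.3265] [216 171  20  19 291] [0.4412 0.0648 0.162 ]
yel [252.6485 236.9367] [241 225  24  25 458] [ 0.3516 -0.0538  0.15  ]
ora [174.3636 205.404 ] [163 194  18  18  99] [0.3349 0.1464 0.15  ]
wide [ 0.4379 -0.1963  0.022 ]
midA [ 0.5813 -0.1964  0.022 ]
midB [ 0.5997 -0.3678  0.022 ]
nar [ 0.4539 -0.3623  0.022 ]
sb [0.584  0.2109 0.06  ]
lb [0.593  0.0782 0.06  ]
```

View pics/crop0.png

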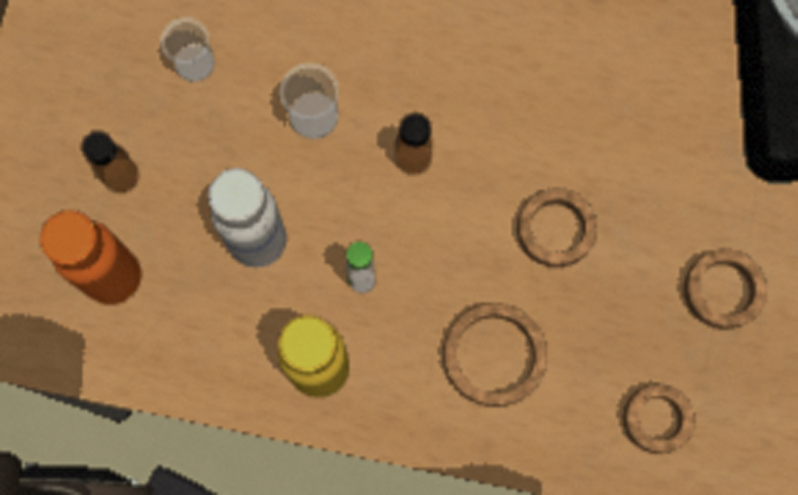

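The crop confirms the choices: the white cap, two black vial caps and green cap stand apart from orange and yellow, and the four rings are at crop (495,354), (556,227), (724,288) and (657,417). I'll move toward the rings and the white bottle, turning the tool to 45° yaw.

Call:
{"name": "carry_out", "arguments": {"series": [{"claw":-1,"xyz":[0.4,0.9,0.2],"angular":[0,0,0.172]},{"claw":-1,"xyz":[0.9,0.9,0.2],"angular":[0,0,0.172]},{"claw":-1,"xyz":[0.9,0.9,0.2],"angular":[0,0,0.172]},{"claw":-1,"xyz":[0.9,0.9,0.2],"angular":[0,0,0.172]}], "force": 50}}

```text
time: 0.5
tool_pos: [0.317, -0.3827, 0.2516]
tool_rot: [0.0, 0.923, 0.385, 0.001]
force: [0.3, -1.0, -0.1]
grip_width: 0.0851
grip_force: 0.0
```

Call:
{"name": "carry_out", "arguments": {"series": [{"claw":-1,"xyz":[0.9,0.9,0],"angular":[0,0,0]},{"claw":-1,"xyz":[0.9,0.9,0],"angular":[0,0,0]},{"claw":-1,"xyz":[0.9,0.9,0],"angular":[0,0,0]},{"claw":-1,"xyz":[0.9,0.9,0],"angular":[0,0,0]},{"claw":-1,"xyz":[0.9,0.9,0],"angular":[0,0,0]}]}}

```text
time: 1.0
tool_pos: [0.4043, -0.2945, 0.2509]
tool_rot: [-0.0, 0.924, 0.383, -0.0]
force: [0.1, -0.3, -0.3]
grip_width: 0.0853
grip_force: 0.0
```

```bash
cat >> h.py <<'E'
from scipy.spatial.transform import Rotation as Ro
def wpose():
    s=env.sense();w,x,y,z=s["tool_rot"];M=np.eye(4);M[:3,:3]=Ro.from_quat([x,y,z,w]).as_matrix();M[:3,3]=s["tool_pos"]
    return M@np.array(env.camera_info("wrist")["hand_eye"])
def wray(M,uv,z):
    K=np.array(env.camera_info("wrist")["intrinsics"]);a=np.array([(uv[0]-K[0,2])/K[0,0],(uv[1]-K[1,2])/K[1,1]])
    r=np.hypot(*a)+1e-9;d=M[:3,:3]@np.r_[a/r*np.sin(r),np.cos(r)];o=M[:3,3];return o+d*(z-o[2])/d[2]
E
python3 - <<'E'
from h import *
M=wpose();print(repr(M));np.save("M1.npy",M);cv2.imwrite("pics/w1.png",env.snapshot("wrist")[:,:,::-1])
im=cv2.imread("pics/top0.png");hsv=cv2.cvtColor(im,cv2.COLOR_BGR2HSV)
E
```

```text
array([[ 0.707 , -0.6748, -0.2115,  0.4592],
       [-0.7072, -0.6748, -0.2109, -0.2402],
       [-0.0004,  0.2987, -0.9543,  0.3933],
       [ 0.    ,  0.    ,  0.    ,  1.    ]])
```

View pics/w1.png

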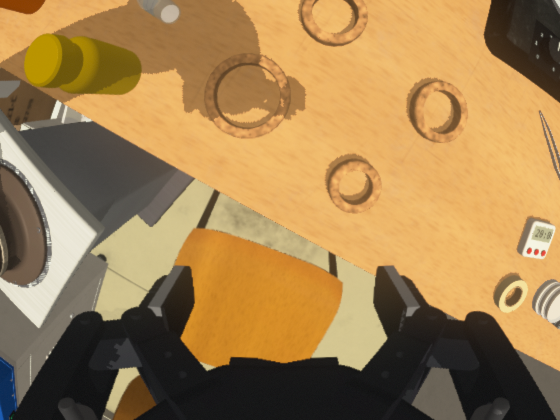

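The wrist view shows the wide ring at (247,96), the middle rings at (334,15) and (439,110), and the narrow ring at (355,185). I'll zoom in to get accurate opening edges.

```bash
python3 - <<'E'
from h import *
im=cv2.imread("pics/w1.png")
cv2.imwrite("pics/w1c.png",cv2.resize(im[0:220,195:475],None,fx=2.7,fy=2.7,interpolation=cv2.INTER_CUBIC))
E
```

```text
(no output)
```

View pics/w1c.png

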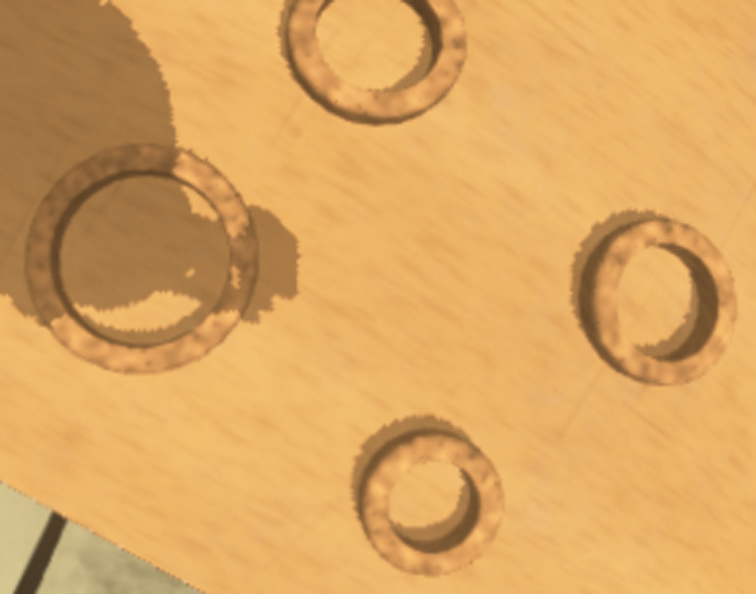

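```bash
python3 - <<'E'
from h import *
M=np.load("M1.npy")
for n,c,t in(("wide",(142,259),(320,238.7)),("midA",(376,31),(342.2,192.5)),("midB",(667,301.5),(403.3,214.7)),("nar",(433.5,504.5),(378.9,261.6))):
    uv=(195+(c[0]+.5)/2.7-.5,(c[1]+.5)/2.7-.5);print(n,wray(M,uv,.022)[:2],ray("top",t,.022)[:2])
im=cv2.imread("pics/scene0.png")
for n,p in(("white",(.441,.065,.162)),("vL",(.435,.214,.098)),("vR",(.583,-.038,.098)),("slim",(.449,-.049,.119))):print(n,proj("scene",p))
cv2.imwrite("pics/s0c.png",cv2.resize(im[145:255,180:320],None,fx=5,fy=5,interpolation=cv2.INTER_CUBIC))
E
```

```text
wide [ 0.4431 -0.1986] [ 0.4398 -0.1983]
midA [ 0.584  -0.1961] [ 0.5803 -0.1975]
midB [ 0.6017 -0.37  ] [ 0.5983 -0.3692]
nar [ 0.4577 -0.3624] [ 0.4547 -0.3616]
white [236.2633 162.6968]
vL [195.2504 171.1999]
vR [297.8064 174.9493]
slim [273.6303 187.7406]
```

View pics/s0c.png

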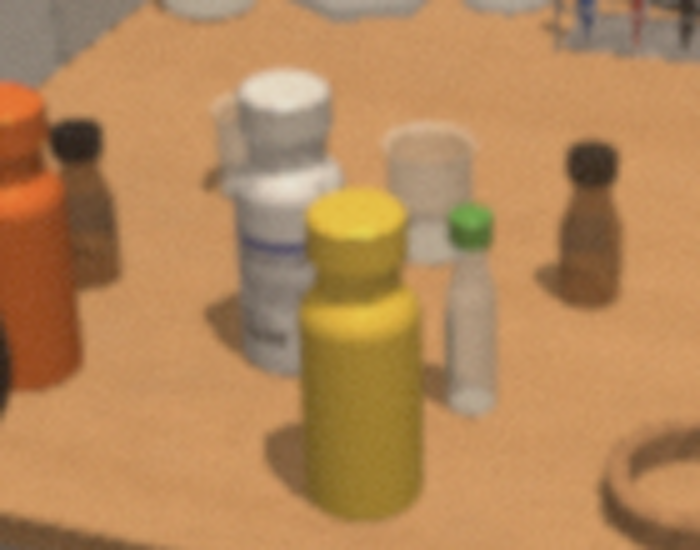

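Call:
{"name": "carry_out", "arguments": {"series": [{"claw":-1,"xyz":[0.1,0.9,0],"angular":[0,0,0]},{"claw":-1,"xyz":[0.1,0.9,0],"angular":[0,0,0]},{"claw":-1,"xyz":[0.1,0.9,0],"angular":[0,0,0]}]}}

```text
time: 1.35
tool_pos: [0.4137, -0.2025, 0.2516]
tool_rot: [-0.0, 0.923, 0.384, 0.0]
force: [-0.4, 0.0, -0.3]
grip_width: 0.0854
grip_force: 0.0
```

Call:
{"name": "carry_out", "arguments": {"series": [{"claw":-1,"xyz":[0.1,0.9,0],"angular":[0,0,0]},{"claw":-1,"xyz":[0.1,0.9,0],"angular":[0,0,0]},{"claw":-1,"xyz":[0.1,0.9,0],"angular":[0,0,0]},{"claw":-1,"xyz":[0.1,0.9,0],"angular":[0,0,0]}]}}

```text
time: 1.75
tool_pos: [0.4243, -0.1153, 0.2514]
tool_rot: [0.0, 0.924, 0.383, -0.0]
force: [-0.3, -0.2, 0.6]
grip_width: 0.0854
grip_force: 0.0
```

The scene crop agrees with the top-view positions to within about 1 px. The vials and slim bottle have tapering shoulders, so I'll grip all four by their caps. Now over to the white bottle.

Call:
{"name": "carry_out", "arguments": {"series": [{"claw":-1,"xyz":[0.1,0.9,0],"angular":[0,0,0]},{"claw":-1,"xyz":[0.1,0.9,0],"angular":[0,0,0]},{"claw":-1,"xyz":[0.1,0.9,0],"angular":[0,0,0]}]}}

```text
time: 2.05
tool_pos: [0.4349, -0.0234, 0.2512]
tool_rot: [-0.0, 0.923, 0.384, 0.0]
force: [0.6, -0.4, -0.5]
grip_width: 0.0855
grip_force: 0.0
```

Call:
{"name": "carry_out", "arguments": {"series": [{"claw":-1,"xyz":[0.07,0.9,0],"angular":[0,0,0]},{"claw":-1,"xyz":[0.07,0.9,0],"angular":[0,0,0]},{"claw":-1,"xyz":[0.07,0.9,0],"angular":[0,0,0]},{"claw":-1,"xyz":[0.07,0.9,0],"angular":[0,0,0]},{"claw":-1,"xyz":[0.07,0.9,0],"angular":[0,0,0]}]}}

```text
time: 2.55
tool_pos: [0.4417, 0.0637, 0.2512]
tool_rot: [0.0, 0.924, 0.382, -0.0]
force: [1.1, -0.2, -0.5]
grip_width: 0.0853
grip_force: 0.0
```

```bash
python3 - <<'E'
from h import *
s=env.sense();print(s["tool_pos"],s["joint_positions"])
M=wpose();np.save("M2.npy",M);cv2.imwrite("pics/w2.png",env.snapshot("wrist")[:,:,::-1])
E
```

```text
[0.4417 0.0637 0.2512] [ 0.1436 -0.0217 -0.1526  1.4403 -0.0007  2.5017]
```

View pics/w2.png

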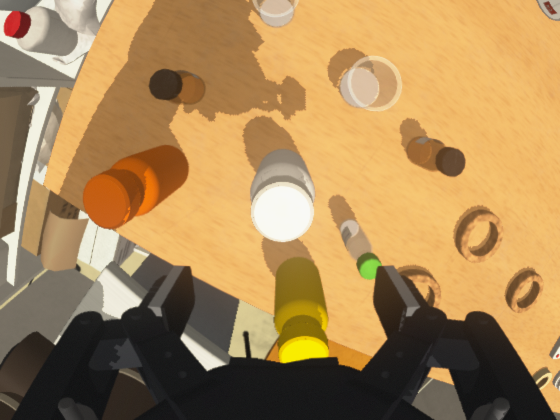

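The wrist view shows the white cap at (282,211), vial caps at (165,84) and (451,162), and the green cap at (370,267). I'll compare these with the top view.

```bash
python3 - <<'E'
from h import *
M=np.load("M2.npy")
for n,c,z in(("white",(282.5,211.5),.162),("vL",(166,84.5),.098),("vR",(451,162),.098),("slim",(370,267),.119)):print(n,wray(M,c,z))
E
```

```text
white [0.4437 0.066  0.162 ]
vL [0.4406 0.2156 0.098 ]
vR [ 0.5853 -0.0318  0.098 ]
slim [ 0.4535 -0.0439  0.119 ]
```

Call:
{"name": "carry_out", "arguments": {"series": [{"claw":-1,"xyz":[0,0,-0.5],"angular":[0,0,0]},{"claw":-1,"xyz":[0,0,-0.8],"angular":[0,0,0]},{"claw":-1,"xyz":[0,0,-0.8],"angular":[0,0,0]}]}}

```text
time: 2.9
tool_pos: [0.4389, 0.0636, 0.1676]
tool_rot: [-0.001, 0.924, 0.382, -0.003]
force: [-0.0, 0.5, -0.6]
grip_width: 0.0853
grip_force: 0.0
```

Call:
{"name": "carry_out", "arguments": {"series": [{"claw":-1,"xyz":[0.01,0.02,-0.3],"angular":[0,0,0]},{"claw":-1,"xyz":[0.01,0.02,-0.44],"angular":[0,0,0]},{"claw":-1,"xyz":[0.01,0.02,-0.44],"angular":[0,0,0]},{"claw":0,"xyz":[0.01,0.02,-0.44],"angular":[0,0,0]},{"claw":1,"xyz":[0.01,0.02,-0.44],"angular":[0,0,0]},{"claw":1,"xyz":[0.01,0.02,-0.44],"angular":[0,0,0]},{"claw":1,"xyz":[0.01,0.02,-0.44],"angular":[0,0,0]},{"claw":1,"xyz":[0.01,0.02,-0.44],"angular":[0,0,0]},{"claw":1,"xyz":[0.01,0.02,-0.44],"angular":[0,0,0]}], "force": 60}}

```text
time: 3.8
tool_pos: [0.4436, 0.0674, 0.1293]
tool_rot: [0.001, 0.924, 0.383, 0.002]
force: [-0.1, -1.6, 6.0]
grip_width: 0.0491
grip_force: 61.8
```

Call:
{"name": "carry_out", "arguments": {"series": [{"claw":1,"xyz":[0,0,0.1],"angular":[0,0,0]},{"claw":1,"xyz":[0,0,0.3],"angular":[0,0,0]},{"claw":1,"xyz":[0,0,0.6],"angular":[0,0,0]},{"claw":1,"xyz":[0,0,0.9],"angular":[0,0,0]},{"claw":1,"xyz":[0,0,0.9],"angular":[0,0,0]}]}}

```text
time: 4.3
tool_pos: [0.4441, 0.0677, 0.2213]
tool_rot: [0.001, 0.924, 0.383, 0.003]
force: [1.2, 0.0, -6.6]
grip_width: 0.0491
grip_force: 64.3
```

Call:
{"name": "carry_out", "arguments": {"series": [{"claw":1,"xyz":[0,0,0.3],"angular":[0,0,0]},{"claw":1,"xyz":[0,0,0.5],"angular":[0,0,0]},{"claw":1,"xyz":[0,-0.1,0.6],"angular":[0,0,0]},{"claw":1,"xyz":[0,-0.3,0.6],"angular":[0,0,0]},{"claw":1,"xyz":[0,-0.6,0.6],"angular":[0,0,0]},{"claw":1,"xyz":[0,-0.9,0.6],"angular":[0,0,0]}]}}

```text
time: 4.9
tool_pos: [0.4418, -0.0239, 0.2758]
tool_rot: [-0.0, 0.924, 0.383, -0.001]
force: [1.0, 0.1, -5.9]
grip_width: 0.0492
grip_force: 65.6
```

Call:
{"name": "carry_out", "arguments": {"series": [{"claw":1,"xyz":[0,-0.3,0],"angular":[0,0,0]},{"claw":1,"xyz":[0,-0.6,0],"angular":[0,0,0]},{"claw":1,"xyz":[0,-0.9,0],"angular":[0,0,0]}]}}

```text
time: 5.2
tool_pos: [0.4415, -0.1143, 0.2757]
tool_rot: [-0.001, 0.924, 0.383, -0.001]
force: [0.4, 0.1, -6.1]
grip_width: 0.049
grip_force: 65.6
```

Call:
{"name": "carry_out", "arguments": {"series": [{"claw":1,"xyz":[0,-0.3,0],"angular":[0,0,0]},{"claw":1,"xyz":[0,-0.6,0],"angular":[0,0,0]},{"claw":1,"xyz":[0,-0.78,0],"angular":[0,0,0]},{"claw":1,"xyz":[0,-0.84,0],"angular":[0,0,0]},{"claw":1,"xyz":[0,-0.84,0],"angular":[0,0,0]},{"claw":1,"xyz":[0,-0.84,0],"angular":[0,0,0]}]}}

```text
time: 5.8
tool_pos: [0.4421, -0.1961, 0.2766]
tool_rot: [-0.001, 0.924, 0.383, -0.0]
force: [0.2, 0.2, -6.3]
grip_width: 0.0491
grip_force: 65.7
```

```bash
python3 - <<'E'
from h import *
s=env.sense();print(s["tool_pos"],s["grip_width"],s["force"],s["ft_torque"])
M=wpose();np.save("M3.npy",M);cv2.imwrite("pics/w3.png",env.snapshot("wrist")[:,:,::-1])
E
```

```text
[ 0.4421 -0.1961  0.2766] 0.049116081773043205 [ 0.1709  0.215  -6.2786] [ 0.0464 -0.0245  0.0036]
```

View pics/w3.png

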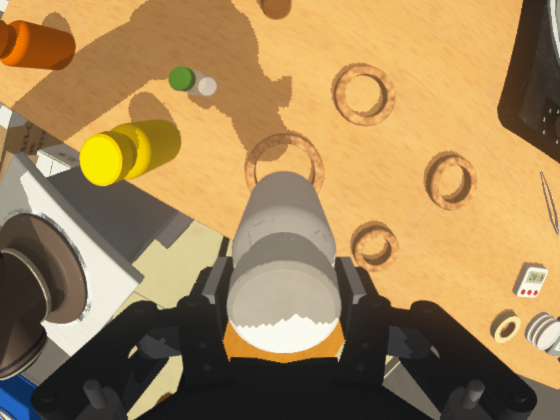

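Bottle and ring both line up near column 285, and the yellow bottle, narrow ring and middle rings are clear. Lowering.

Call:
{"name": "carry_out", "arguments": {"series": [{"claw":1,"xyz":[0,-0.02,-0.3],"angular":[0,0,0]},{"claw":1,"xyz":[0,-0.02,-0.6],"angular":[0,0,0]},{"claw":1,"xyz":[0,-0.02,-0.9],"angular":[0,0,0]},{"claw":1,"xyz":[0,-0.02,-1.0],"angular":[0,0,0]},{"claw":1,"xyz":[0,-0.02,-1.0],"angular":[0,0,0]}]}}

```text
time: 6.35
tool_pos: [0.4416, -0.1975, 0.1762]
tool_rot: [-0.001, 0.924, 0.383, -0.001]
force: [-0.6, 0.1, -5.5]
grip_width: 0.0486
grip_force: 65.6
```

Call:
{"name": "carry_out", "arguments": {"series": [{"claw":1,"xyz":[0,0,-0.15],"angular":[0,0,0]},{"claw":1,"xyz":[0,0,-0.3],"angular":[0,0,0]},{"claw":1,"xyz":[0,0,-0.4],"angular":[0,0,0]},{"claw":1,"xyz":[0,0,-0.45],"angular":[0,0,0]},{"claw":1,"xyz":[0,0,-0.46],"angular":[0,0,0]},{"claw":1,"xyz":[0,0,-0.46],"angular":[0,0,0]}]}}

```text
time: 6.95
tool_pos: [0.4428, -0.1987, 0.132]
tool_rot: [0.0, 0.924, 0.383, 0.0]
force: [0.2, 0.2, -6.5]
grip_width: 0.0492
grip_force: 65.9
```

Call:
{"name": "carry_out", "arguments": {"series": [{"claw":1,"xyz":[0,0,-0.02],"angular":[0,0,0]},{"claw":1,"xyz":[0,0,-0.03],"angular":[0,0,0]},{"claw":1,"xyz":[0,0,-0.03],"angular":[0,0,0]}]}}

```text
time: 7.25
tool_pos: [0.4429, -0.1989, 0.1293]
tool_rot: [0.001, 0.924, 0.383, 0.001]
force: [-1.2, -1.2, 1.7]
grip_width: 0.0489
grip_force: 66.5
```

Call:
{"name": "carry_out", "arguments": {"series": [{"claw":0.3,"xyz":[0,0,0],"angular":[0,0,0]},{"claw":-0.3,"xyz":[0,0,0],"angular":[0,0,0]},{"claw":-1,"xyz":[0,0,0],"angular":[0,0,0]},{"claw":-1,"xyz":[0,0,0],"angular":[0,0,0]},{"claw":-1,"xyz":[0,0,0],"angular":[0,0,0]},{"claw":-1,"xyz":[0,0,0],"angular":[0,0,0]}]}}

```text
time: 7.85
tool_pos: [0.4425, -0.1986, 0.1283]
tool_rot: [-0.0, 0.924, 0.383, 0.0]
force: [0.2, -0.3, -0.7]
grip_width: 0.0853
grip_force: 0.0
```

Call:
{"name": "carry_out", "arguments": {"series": [{"claw":-1,"xyz":[0,0,0.3],"angular":[0,0,0]},{"claw":-1,"xyz":[0,0,0.7],"angular":[0,0,0]},{"claw":-1,"xyz":[0,0,0.7],"angular":[0,0,0]}]}}

```text
time: 8.15
tool_pos: [0.4446, -0.1995, 0.2032]
tool_rot: [0.003, 0.924, 0.383, 0.003]
force: [0.2, -0.7, 0.5]
grip_width: 0.0853
grip_force: 0.0
```

```bash
python3 - <<'E'
from h import *
s=env.sense();print(s["tool_pos"],s["grip_width"],s["force"])
cv2.imwrite("pics/w4.png",env.snapshot("wrist")[:,:,::-1])
E
```

```text
[ 0.4446 -0.1995  0.2032] 0.08527442459075989 [ 0.2346 -0.652   0.5412]
```

View pics/w4.png

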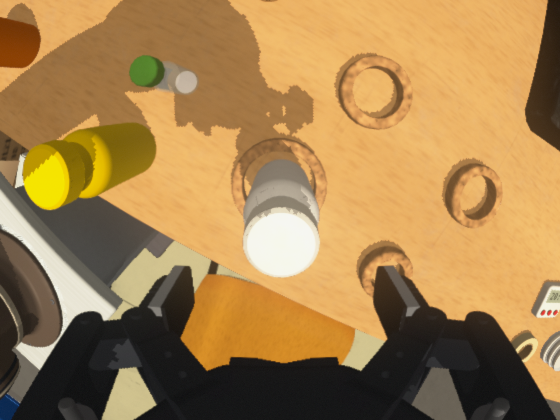

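The white bottle stands in the wide ring (ring at (280,180), bottle inside it). Next is the slim bottle.

Call:
{"name": "carry_out", "arguments": {"series": [{"claw":-1,"xyz":[0.05,0.5,0],"angular":[0,0,0]},{"claw":-1,"xyz":[0.05,0.9,0],"angular":[0,0,0]},{"claw":-1,"xyz":[0.05,0.9,0],"angular":[0,0,0]}]}}

```text
time: 8.5
tool_pos: [0.4468, -0.1053, 0.1973]
tool_rot: [-0.001, 0.923, 0.385, -0.0]
force: [0.1, -0.8, -0.9]
grip_width: 0.0857
grip_force: 0.0
```

Call:
{"name": "carry_out", "arguments": {"series": [{"claw":-1,"xyz":[0.04,0.5,-0.1],"angular":[0,0,0]},{"claw":-1,"xyz":[0.04,0.62,-0.2],"angular":[0,0,0]},{"claw":-1,"xyz":[0.04,0.62,-0.2],"angular":[0,0,0]},{"claw":-1,"xyz":[0.04,0.62,-0.2],"angular":[0,0,0]}]}}

```text
time: 8.9
tool_pos: [0.4511, -0.047, 0.1777]
tool_rot: [-0.0, 0.924, 0.383, -0.001]
force: [0.9, -0.2, 0.3]
grip_width: 0.0855
grip_force: 0.0
```

```bash
cat >> h.py <<'E'
def look(lo,hi,z,near,tag):
    s=env.sense();M=wpose();im=env.snapshot("wrist")[:,:,::-1].copy();cv2.imwrite(f"pics/{tag}.png",im)
    m=cv2.inRange(cv2.cvtColor(im,cv2.COLOR_BGR2HSV),lo,hi);m[270:]=0
    n,l,st,ce=cv2.connectedComponentsWithStats(m);print("tool",s["tool_pos"])
    for i in range(1,n):
        if st[i,4]<60: continue
        x,y,w,h=st[i,:4]; p=wray(M,ce[i],z)
        if np.hypot(*(p[:2]-near))<.06: print(ce[i],st[i],p[:2])
E
python3 - <<'E'
from h import *
look((40,80,40),(85,255,255),.119,(.451,-.047),"w5")
E
```

```text
tool [ 0.4511 -0.047   0.1777]
[284.6854 227.4007] [268 211  34  33 871] [ 0.4532 -0.0466]
```

Call:
{"name": "carry_out", "arguments": {"series": [{"claw":-1,"xyz":[0.01,0,-0.4],"angular":[0,0,0]},{"claw":-1,"xyz":[0.01,0,-0.7],"angular":[0,0,0]},{"claw":-1,"xyz":[0.01,0,-0.89],"angular":[0,0,0]},{"claw":-1,"xyz":[0.01,0,-0.89],"angular":[0,0,0]},{"claw":-1,"xyz":[0.01,0,-0.89],"angular":[0,0,0]},{"claw":0,"xyz":[0.01,0,-0.89],"angular":[0,0,0]},{"claw":1,"xyz":[0.01,0,-0.89],"angular":[0,0,0]},{"claw":1,"xyz":[0.01,0,-0.89],"angular":[0,0,0]},{"claw":1,"xyz":[0.01,0,-0.89],"angular":[0,0,0]},{"claw":1,"xyz":[0.01,0,-0.89],"angular":[0,0,0]},{"claw":1,"xyz":[0.01,0,-0.89],"angular":[0,0,0]},{"claw":1,"xyz":[0.01,0,-0.89],"angular":[0,0,0]}], "force": 30}}

```text
time: 10.15
tool_pos: [0.4529, -0.0465, 0.0898]
tool_rot: [0.0, 0.924, 0.383, 0.0]
force: [-0.1, 0.5, 6.0]
grip_width: 0.0233
grip_force: 29.4
```

Call:
{"name": "carry_out", "arguments": {"series": [{"claw":1,"xyz":[0,0,0.1],"angular":[0,0,0]},{"claw":1,"xyz":[0,0,0.3],"angular":[0,0,0]},{"claw":1,"xyz":[0,0,0.6],"angular":[0,0,0]},{"claw":1,"xyz":[0,0,0.95],"angular":[0,0,0]},{"claw":1,"xyz":[0,0,0.95],"angular":[0,0,0]}]}}

```text
time: 10.65
tool_pos: [0.4545, -0.0468, 0.189]
tool_rot: [0.002, 0.924, 0.383, 0.003]
force: [0.3, -0.5, 0.6]
grip_width: 0.0235
grip_force: 29.6
```

Call:
{"name": "carry_out", "arguments": {"series": [{"claw":1,"xyz":[0,0,0.3],"angular":[0,0,0]},{"claw":1,"xyz":[0,-0.05,0.6],"angular":[0,0,0]},{"claw":1,"xyz":[0,-0.2,0.9],"angular":[0,0,0]},{"claw":1,"xyz":[0,-0.5,1.0],"angular":[0,0,0]},{"claw":1,"xyz":[0,-0.8,1.0],"angular":[0,0,0]},{"claw":1,"xyz":[0,-1.0,1.0],"angular":[0,0,0]}]}}

```text
time: 11.25
tool_pos: [0.4524, -0.148, 0.2844]
tool_rot: [0.0, 0.924, 0.383, -0.0]
force: [-0.3, 0.4, -0.4]
grip_width: 0.0231
grip_force: 29.6
```

Call:
{"name": "carry_out", "arguments": {"series": [{"claw":1,"xyz":[0,-0.3,0],"angular":[0,0,0]},{"claw":1,"xyz":[0,-0.65,0],"angular":[0,0,0]},{"claw":1,"xyz":[0,-1.0,0],"angular":[0,0,0]}]}}

```text
time: 11.55
tool_pos: [0.4521, -0.2476, 0.2839]
tool_rot: [-0.0, 0.924, 0.383, -0.0]
force: [1.5, 0.7, -0.8]
grip_width: 0.0235
grip_force: 29.6
```

Call:
{"name": "carry_out", "arguments": {"series": [{"claw":1,"xyz":[0,-0.35,0],"angular":[0,0,0]},{"claw":1,"xyz":[0.03,-0.7,0],"angular":[0,0,0]},{"claw":1,"xyz":[0.03,-1.0,0],"angular":[0,0,0]},{"claw":1,"xyz":[0.03,-1.0,0],"angular":[0,0,0]}]}}

```text
time: 11.95
tool_pos: [0.455, -0.3495, 0.2825]
tool_rot: [-0.001, 0.924, 0.381, -0.001]
force: [0.6, 0.4, -0.8]
grip_width: 0.0239
grip_force: 29.7
```

Call:
{"name": "carry_out", "arguments": {"series": [{"claw":1,"xyz":[0,-0.15,-0.3],"angular":[0,0,0]},{"claw":1,"xyz":[0,-0.15,-0.6],"angular":[0,0,0]},{"claw":1,"xyz":[0,-0.15,-0.9],"angular":[0,0,0]},{"claw":1,"xyz":[0,-0.15,-1.0],"angular":[0,0,0]},{"claw":1,"xyz":[0,-0.15,-1.0],"angular":[0,0,0]},{"claw":1,"xyz":[0,-0.15,-1.0],"angular":[0,0,0]}]}}

```text
time: 12.55
tool_pos: [0.4559, -0.3614, 0.1856]
tool_rot: [0.001, 0.924, 0.383, 0.0]
force: [0.8, 0.1, -0.0]
grip_width: 0.0236
grip_force: 29.7
```

```bash
python3 - <<'E'
from h import *
s=env.sense();print(s["tool_pos"],s["grip_width"],s["force"])
np.save("M6.npy",wpose());cv2.imwrite("pics/w6.png",env.snapshot("wrist")[:,:,::-1])
E
```

```text
[ 0.4559 -0.3614  0.1856] 0.023623993039065223 [ 0.7709  0.1323 -0.0354]
```

View pics/w6.png

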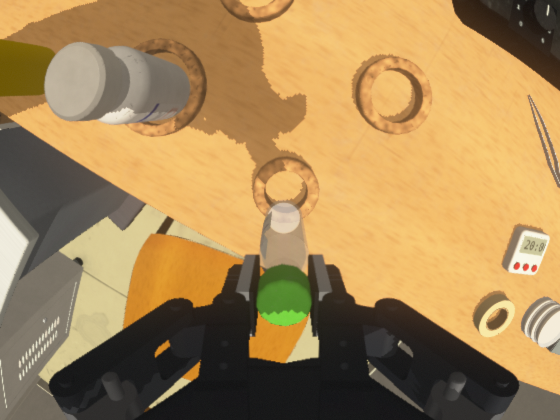

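The slim bottle hangs over the narrow ring at (286,188), and the white bottle is still in its ring. Lowering and releasing.

Call:
{"name": "carry_out", "arguments": {"series": [{"claw":1,"xyz":[0,0,-0.3],"angular":[0,0,0]},{"claw":1,"xyz":[0,0,-0.6],"angular":[0,0,0]},{"claw":1,"xyz":[0,0,-0.8],"angular":[0,0,0]},{"claw":1,"xyz":[0,0,-0.92],"angular":[0,0,0]},{"claw":1,"xyz":[0,0,-0.95],"angular":[0,0,0]},{"claw":1,"xyz":[0,0,-0.95],"angular":[0,0,0]},{"claw":1,"xyz":[0,0,-0.95],"angular":[0,0,0]}]}}

```text
time: 13.3
tool_pos: [0.4562, -0.3622, 0.0908]
tool_rot: [0.001, 0.924, 0.383, 0.001]
force: [0.4, -0.1, 0.1]
grip_width: 0.0231
grip_force: 29.7
```

```bash
python3 - <<'E'
from h import *
M=np.load("M6.npy");print(wray(M,(286,187.5),.022))
E
```

```text
[ 0.4608 -0.3609  0.022 ]
```

Call:
{"name": "carry_out", "arguments": {"series": [{"claw":1,"xyz":[0.01,0,-0.01],"angular":[0,0,0]},{"claw":0.6,"xyz":[0.01,0,-0.01],"angular":[0,0,0]},{"claw":0,"xyz":[0.01,0,-0.01],"angular":[0,0,0]},{"claw":-1,"xyz":[0.01,0,-0.01],"angular":[0,0,0]},{"claw":-1,"xyz":[0.01,0,-0.01],"angular":[0,0,0]},{"claw":-1,"xyz":[0.01,0,-0.01],"angular":[0,0,0]},{"claw":-1,"xyz":[0.01,0,0.3],"angular":[0,0,0]},{"claw":-1,"xyz":[0.01,0,0.7],"angular":[0,0,0]},{"claw":-1,"xyz":[0.01,0,1.0],"angular":[0,0,0]},{"claw":-1,"xyz":[0.01,0,1.0],"angular":[0,0,0]},{"claw":-1,"xyz":[0.01,0,1.0],"angular":[0,0,0]}]}}

```text
time: 14.4
tool_pos: [0.4568, -0.3618, 0.1897]
tool_rot: [0.001, 0.924, 0.383, 0.0]
force: [-0.1, 0.2, -0.2]
grip_width: 0.0852
grip_force: 0.0
```

```bash
python3 - <<'E'
from h import *
look((40,80,40),(85,255,255),.119,(.457,-.362),"w7")
E
```

```text
tool [ 0.4568 -0.3618  0.1897]
[284.2189 223.4164] [268 208  33  32 795] [ 0.4578 -0.3623]
```

View pics/w7.png

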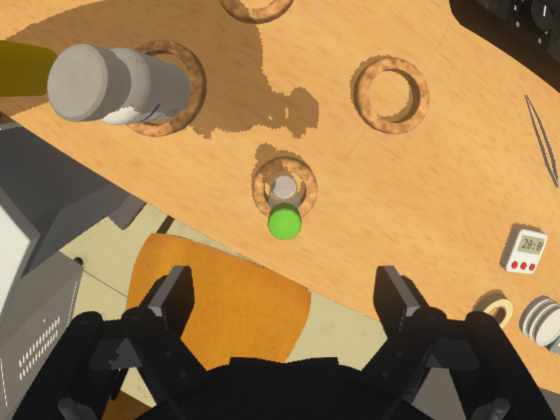

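The slim bottle stands in the narrow ring (ring (285,188), green cap (285,222)). Next is the right vial.

Call:
{"name": "carry_out", "arguments": {"series": [{"claw":-1,"xyz":[0.2,0.4,0],"angular":[0,0,0]},{"claw":-1,"xyz":[0.5,0.9,0],"angular":[0,0,0]},{"claw":-1,"xyz":[0.5,0.9,0],"angular":[0,0,0]}]}}

```text
time: 14.75
tool_pos: [0.5074, -0.2679, 0.1873]
tool_rot: [-0.002, 0.923, 0.385, -0.0]
force: [-0.7, -0.7, -0.7]
grip_width: 0.0853
grip_force: 0.0
```

Call:
{"name": "carry_out", "arguments": {"series": [{"claw":-1,"xyz":[0.25,0.45,0],"angular":[0,0,0]},{"claw":-1,"xyz":[0.5,0.9,0],"angular":[0,0,0]},{"claw":-1,"xyz":[0.5,0.9,0],"angular":[0,0,0]}]}}

```text
time: 15.05
tool_pos: [0.5577, -0.1774, 0.1874]
tool_rot: [-0.001, 0.923, 0.385, -0.001]
force: [-0.5, -0.5, 0.8]
grip_width: 0.0853
grip_force: 0.0
```

Call:
{"name": "carry_out", "arguments": {"series": [{"claw":-1,"xyz":[0.15,0.45,0],"angular":[0,0,0]},{"claw":-1,"xyz":[0.27,0.9,0],"angular":[0,0,0]},{"claw":-1,"xyz":[0.27,0.9,0],"angular":[0,0,0]}]}}

```text
time: 15.35
tool_pos: [0.5837, -0.0878, 0.1876]
tool_rot: [-0.001, 0.923, 0.385, -0.001]
force: [0.0, -0.7, -0.4]
grip_width: 0.0852
grip_force: 0.0
```

Call:
{"name": "carry_out", "arguments": {"series": [{"claw":-1,"xyz":[0,0.4,-0.2],"angular":[0,0,0]},{"claw":-1,"xyz":[0,0.57,-0.4],"angular":[0,0,0]},{"claw":-1,"xyz":[0,0.57,-0.4],"angular":[0,0,0]},{"claw":-1,"xyz":[0,0.57,-0.4],"angular":[0,0,0]}]}}

```text
time: 15.75
tool_pos: [0.5827, -0.0354, 0.1484]
tool_rot: [-0.0, 0.924, 0.383, -0.001]
force: [0.2, -1.1, 1.3]
grip_width: 0.0857
grip_force: 0.0
```

```bash
python3 - <<'E'
from h import *
look((0,0,0),(180,255,70),.098,(.584,-.035),"w8")
E
```

```text
tool [ 0.5827 -0.0354  0.1484]
```

View pics/w8.png

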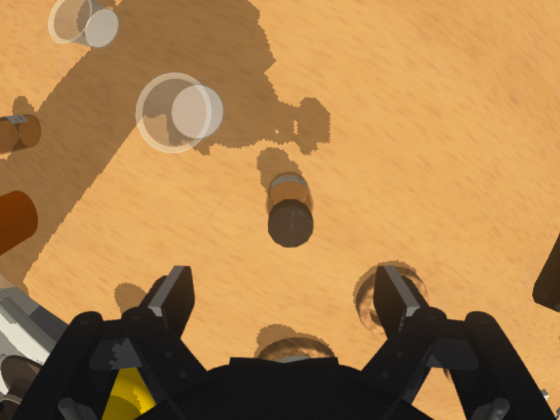

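The vial cap is at (291,224), slightly right of the gripper's centre line. The large beaker at (175,112) is clear.

```bash
python3 - <<'E'
from h import *
print(wray(wpose(),(291,224),.098))
E
```

```text
[ 0.5918 -0.0346  0.098 ]
```

Call:
{"name": "carry_out", "arguments": {"series": [{"claw":-1,"xyz":[0.07,0,-0.2],"angular":[0,0,0]},{"claw":-1,"xyz":[0.07,0,-0.6],"angular":[0,0,0]},{"claw":-1,"xyz":[0.07,0,-0.81],"angular":[0,0,0]},{"claw":-1,"xyz":[0.07,0,-0.81],"angular":[0,0,0]},{"claw":-1,"xyz":[0.07,0,-0.81],"angular":[0,0,0]},{"claw":0,"xyz":[0.07,0,-0.81],"angular":[0,0,0]},{"claw":1,"xyz":[0.07,0,-0.81],"angular":[0,0,0]},{"claw":1,"xyz":[0.07,0,-0.81],"angular":[0,0,0]},{"claw":1,"xyz":[0.07,0,-0.81],"angular":[0,0,0]},{"claw":1,"xyz":[0.07,0,-0.81],"angular":[0,0,0]},{"claw":1,"xyz":[0.07,0,-0.81],"angular":[0,0,0]},{"claw":1,"xyz":[0.07,0,-0.81],"angular":[0,0,0]}]}}

```text
time: 17.0
tool_pos: [0.591, -0.0345, 0.0692]
tool_rot: [0.0, 0.924, 0.383, 0.001]
force: [-2.2, 0.9, 5.8]
grip_width: 0.0292
grip_force: 29.5
```

Call:
{"name": "carry_out", "arguments": {"series": [{"claw":1,"xyz":[0,0,0.1],"angular":[0,0,0]},{"claw":1,"xyz":[0,0,0.3],"angular":[0,0,0]},{"claw":1,"xyz":[0,0,0.6],"angular":[0,0,0]},{"claw":1,"xyz":[0,-0.1,0.8],"angular":[0,0,0]},{"claw":1,"xyz":[0,-0.3,0.8],"angular":[0,0,0]},{"claw":1,"xyz":[0,-0.6,0.8],"angular":[0,0,0]},{"claw":1,"xyz":[0,-0.9,0.8],"angular":[0,0,0]}]}}

```text
time: 17.7
tool_pos: [0.5904, -0.1251, 0.1488]
tool_rot: [0.0, 0.924, 0.383, 0.0]
force: [0.3, 0.1, -1.4]
grip_width: 0.0295
grip_force: 29.8
```

```bash
python3 - <<'E'
from h import *
for c,z in(((415,173),.03),((518,173),.03),((408,60),.03),((488,130),.12),((420,100),.05)):print(c,ray("top",c,z))
# ring refinement: midB and midA seen again in w7/w6 poses
M=np.load("M6.npy");print("w6 midB",wray(M,(395,94.5),.022),"wide",wray(M,(158,87),.022))
E
```

```text
(415, 173) [ 0.7163 -0.3507  0.03  ]
(518, 173) [ 0.8422 -0.6004  0.03  ]
(408, 60) [ 1.021  -0.2003  0.03  ]
(488, 130) [ 0.8669 -0.4576  0.12  ]
(420, 100) [ 0.9085 -0.2777  0.05  ]
w6 midB [ 0.6007 -0.369   0.022 ] wide [ 0.4454 -0.2013  0.022 ]
```

Call:
{"name": "carry_out", "arguments": {"series": [{"claw":1,"xyz":[0,-0.3,0],"angular":[0,0,0]},{"claw":1,"xyz":[0,-0.6,0],"angular":[0,0,0]},{"claw":1,"xyz":[0.05,-0.9,0],"angular":[0,0,0]}]}}

```text
time: 18.0
tool_pos: [0.5948, -0.2157, 0.1486]
tool_rot: [-0.0, 0.924, 0.383, -0.0]
force: [0.3, 1.2, -1.0]
grip_width: 0.0295
grip_force: 29.8
```

Call:
{"name": "carry_out", "arguments": {"series": [{"claw":1,"xyz":[0,-0.3,0],"angular":[0,0,0]},{"claw":1,"xyz":[0,-0.6,0],"angular":[0,0,0]},{"claw":1,"xyz":[0.06,-0.9,0],"angular":[0,0,0]},{"claw":1,"xyz":[0.06,-0.9,0],"angular":[0,0,0]}]}}

```text
time: 18.4
tool_pos: [0.6013, -0.308, 0.1477]
tool_rot: [0.0, 0.924, 0.381, -0.0]
force: [-1.0, 0.1, -1.2]
grip_width: 0.0299
grip_force: 29.9
```

Call:
{"name": "carry_out", "arguments": {"series": [{"claw":1,"xyz":[0,-0.3,0],"angular":[0,0,0]},{"claw":1,"xyz":[0,-0.55,0],"angular":[0,0,0]},{"claw":1,"xyz":[0,-0.65,0],"angular":[0,0,0]},{"claw":1,"xyz":[0,-0.65,0],"angular":[0,0,0]},{"claw":1,"xyz":[0,-0.65,0],"angular":[0,0,0]}]}}

```text
time: 18.9
tool_pos: [0.6014, -0.3686, 0.1482]
tool_rot: [-0.0, 0.924, 0.383, -0.0]
force: [0.0, 0.1, -1.5]
grip_width: 0.0295
grip_force: 30.0
```

```bash
python3 - <<'E'
from h import *
s=env.sense();print(s["tool_pos"],s["grip_width"],s["force"])
np.save("M9.npy",wpose());im=env.snapshot("wrist")[:,:,::-1].copy();cv2.imwrite("pics/w9.png",im)
E
```

```text
[ 0.6014 -0.3686  0.1482] 0.029478750138379545 [ 0.0331  0.1412 -1.4932]
```

View pics/w9.png

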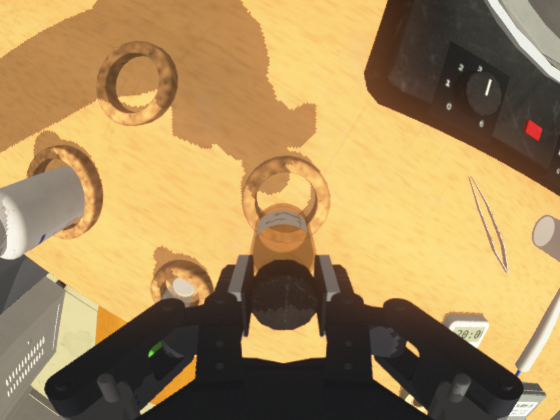

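The vial hangs centred over the right middle ring (286,195). Slim and white are unmoved, and the hotplate is clear. Lowering and releasing.

Call:
{"name": "carry_out", "arguments": {"series": [{"claw":1,"xyz":[0,-0.01,-0.25],"angular":[0,0,0]},{"claw":1,"xyz":[0,-0.01,-0.5],"angular":[0,0,0]},{"claw":1,"xyz":[0,-0.01,-0.7],"angular":[0,0,0]},{"claw":1,"xyz":[0,-0.01,-0.78],"angular":[0,0,0]},{"claw":1,"xyz":[0,-0.01,-0.78],"angular":[0,0,0]},{"claw":1,"xyz":[0,-0.01,-0.78],"angular":[0,0,0]}]}}

```text
time: 19.55
tool_pos: [0.6019, -0.3699, 0.0712]
tool_rot: [0.0, 0.924, 0.383, 0.0]
force: [-0.3, 0.7, -0.4]
grip_width: 0.0293
grip_force: 30.4
```

Call:
{"name": "carry_out", "arguments": {"series": [{"claw":1,"xyz":[0,0,-0.02],"angular":[0,0,0]},{"claw":1,"xyz":[0,0,-0.02],"angular":[0,0,0]},{"claw":0.6,"xyz":[0,0,-0.02],"angular":[0,0,0]},{"claw":0,"xyz":[0,0,-0.02],"angular":[0,0,0]},{"claw":-1,"xyz":[0,0,-0.02],"angular":[0,0,0]},{"claw":-1,"xyz":[0,0,-0.02],"angular":[0,0,0]},{"claw":-1,"xyz":[0,0,-0.02],"angular":[0,0,0]},{"claw":-1,"xyz":[0,0,0.3],"angular":[0,0,0]},{"claw":-1,"xyz":[0,0,0.7],"angular":[0,0,0]},{"claw":-1,"xyz":[0,0,1.0],"angular":[0,0,0]},{"claw":-1,"xyz":[0,0,1.0],"angular":[0,0,0]},{"claw":-1,"xyz":[0,0,1.0],"angular":[0,0,0]}]}}

```text
time: 20.75
tool_pos: [0.6019, -0.3709, 0.1711]
tool_rot: [0.001, 0.924, 0.383, 0.001]
force: [0.4, -0.1, 0.2]
grip_width: 0.0852
grip_force: 0.0
```

```bash
python3 - <<'E'
from h import *
look((0,0,0),(180,255,95),.098,(.602,-.37),"w10")
# tune the mask on the earlier picture w8 where the cap was at (291,224)
im=cv2.imread("pics/w8.png");h=cv2.cvtColor(im,cv2.COLOR_BGR2HSV);print(h[224,291],h[215,280],h[185,290],h[235,300])
E
```

```text
tool [ 0.6019 -0.3709  0.1711]
[281.1688 220.7878] [ 262  200   39   42 1315] [ 0.6022 -0.3691]
[ 14 102  90] [ 14 123  83] [ 15 169 149] [ 14 117  85]
```

The right vial stands in its ring (cap at (.602, -.369)). Now over to the left vial.

Call:
{"name": "carry_out", "arguments": {"series": [{"claw":-1,"xyz":[-0.1,0.5,0.3],"angular":[0,0,0]},{"claw":-1,"xyz":[-0.2,1.0,0.3],"angular":[0,0,0]},{"claw":-1,"xyz":[-0.2,1.0,0.3],"angular":[0,0,0]}]}}

```text
time: 21.1
tool_pos: [0.5802, -0.2667, 0.2]
tool_rot: [-0.001, 0.923, 0.384, -0.0]
force: [0.4, -0.1, 0.1]
grip_width: 0.0849
grip_force: 0.0
```

Call:
{"name": "carry_out", "arguments": {"series": [{"claw":-1,"xyz":[-0.1,0.5,0],"angular":[0,0,0]},{"claw":-1,"xyz":[-0.2,1.0,0],"angular":[0,0,0]},{"claw":-1,"xyz":[-0.2,1.0,0],"angular":[0,0,0]}]}}

```text
time: 21.4
tool_pos: [0.5597, -0.1662, 0.1991]
tool_rot: [-0.002, 0.923, 0.385, -0.001]
force: [-1.3, 0.3, 0.0]
grip_width: 0.0855
grip_force: 0.0
```

Call:
{"name": "carry_out", "arguments": {"series": [{"claw":-1,"xyz":[-0.15,0.5,0],"angular":[0,0,0]},{"claw":-1,"xyz":[-0.3,1.0,0],"angular":[0,0,0]},{"claw":-1,"xyz":[-0.3,1.0,0],"angular":[0,0,0]}]}}

```text
time: 21.7
tool_pos: [0.5296, -0.0673, 0.1992]
tool_rot: [-0.001, 0.923, 0.385, -0.001]
force: [-0.0, -0.8, 0.0]
grip_width: 0.0853
grip_force: 0.0
```

Call:
{"name": "carry_out", "arguments": {"series": [{"claw":-1,"xyz":[-0.15,0.5,0],"angular":[0,0,0]},{"claw":-1,"xyz":[-0.3,1.0,0],"angular":[0,0,0]},{"claw":-1,"xyz":[-0.3,1.0,0],"angular":[0,0,0]}]}}

```text
time: 22.0
tool_pos: [0.5001, 0.0323, 0.1993]
tool_rot: [-0.001, 0.923, 0.385, -0.001]
force: [-0.4, 0.0, -0.6]
grip_width: 0.085
grip_force: 0.0
```

Call:
{"name": "carry_out", "arguments": {"series": [{"claw":-1,"xyz":[-0.15,0.5,0],"angular":[0,0,0]},{"claw":-1,"xyz":[-0.3,1.0,0],"angular":[0,0,0]},{"claw":-1,"xyz":[-0.3,1.0,0],"angular":[0,0,0]},{"claw":-1,"xyz":[-0.3,1.0,0],"angular":[0,0,0]}]}}

```text
time: 22.4
tool_pos: [0.4715, 0.1297, 0.1994]
tool_rot: [0.0, 0.923, 0.384, -0.001]
force: [-0.3, 0.5, -1.1]
grip_width: 0.0848
grip_force: 0.0
```

```bash
python3 - <<'E'
from h import *
print(env.sense()["joint_positions"])
look((0,0,0),(180,140,95),.098,(.438,.215),"w11")
E
```

```text
[ 0.2689  0.0607 -0.1813  1.33   -0.0007  2.6226]
tool [0.4715 0.1297 0.1994]
[174.0621 160.6399] [157 142  35  37 983] [0.44  0.219]
```

Call:
{"name": "carry_out", "arguments": {"series": [{"claw":-1,"xyz":[-0.15,0.4,0],"angular":[0,0,0]},{"claw":-1,"xyz":[-0.31,0.88,-0.2],"angular":[0,0,0]},{"claw":-1,"xyz":[-0.31,0.88,-0.5],"angular":[0,0,0]},{"claw":-1,"xyz":[-0.31,0.88,-0.5],"angular":[0,0,0]},{"claw":-1,"xyz":[-0.31,0.88,-0.5],"angular":[0,0,0]}]}}

```text
time: 22.95
tool_pos: [0.4408, 0.2158, 0.1501]
tool_rot: [0.0, 0.924, 0.382, -0.001]
force: [0.2, 0.2, 0.6]
grip_width: 0.0855
grip_force: 0.0
```

```bash
python3 - <<'E'
from h import *
look((0,0,0),(180,140,95),.098,(.438,.215),"w12")
E
```

```text
tool [0.4408 0.2158 0.1501]
[273.6632 231.4427] [ 255  210   44   42 1152] [0.4377 0.221 ]
```

Call:
{"name": "carry_out", "arguments": {"series": [{"claw":-1,"xyz":[-0.02,0.03,-0.2],"angular":[0,0,0]},{"claw":-1,"xyz":[-0.02,0.03,-0.6],"angular":[0,0,0]},{"claw":-1,"xyz":[-0.02,0.03,-0.83],"angular":[0,0,0]},{"claw":-1,"xyz":[-0.02,0.03,-0.83],"angular":[0,0,0]},{"claw":-1,"xyz":[-0.02,0.03,-0.83],"angular":[0,0,0]},{"claw":0,"xyz":[-0.02,0.03,-0.83],"angular":[0,0,0]},{"claw":1,"xyz":[-0.02,0.03,-0.83],"angular":[0,0,0]},{"claw":1,"xyz":[-0.02,0.03,-0.83],"angular":[0,0,0]},{"claw":1,"xyz":[-0.02,0.03,-0.83],"angular":[0,0,0]},{"claw":1,"xyz":[-0.02,0.03,-0.83],"angular":[0,0,0]},{"claw":1,"xyz":[-0.02,0.03,-0.83],"angular":[0,0,0]},{"claw":1,"xyz":[-0.02,0.03,-0.83],"angular":[0,0,0]}]}}

```text
time: 24.2
tool_pos: [0.439, 0.2207, 0.0681]
tool_rot: [-0.0, 0.924, 0.383, 0.001]
force: [0.2, -0.8, 6.4]
grip_width: 0.0296
grip_force: 29.4
```

Call:
{"name": "carry_out", "arguments": {"series": [{"claw":1,"xyz":[0,0,0.1],"angular":[0,0,0]},{"claw":1,"xyz":[0,0,0.3],"angular":[0,0,0]},{"claw":1,"xyz":[0,0,0.6],"angular":[0,0,0]},{"claw":1,"xyz":[0,0,0.9],"angular":[0,0,0]},{"claw":1,"xyz":[0,0,1.0],"angular":[0,0,0]}]}}

```text
time: 24.7
tool_pos: [0.4395, 0.221, 0.1706]
tool_rot: [-0.0, 0.924, 0.383, 0.002]
force: [0.9, 0.9, -1.1]
grip_width: 0.0295
grip_force: 29.7
```

Call:
{"name": "carry_out", "arguments": {"series": [{"claw":1,"xyz":[0.05,-0.15,0.2],"angular":[0,0,0]},{"claw":1,"xyz":[0.1,-0.4,0.3],"angular":[0,0,0]},{"claw":1,"xyz":[0.2,-0.7,0.3],"angular":[0,0,0]},{"claw":1,"xyz":[0.3,-1.0,0.3],"angular":[0,0,0]}]}}

```text
time: 25.1
tool_pos: [0.4685, 0.1197, 0.1971]
tool_rot: [-0.0, 0.924, 0.383, -0.0]
force: [1.0, 0.6, -0.7]
grip_width: 0.0296
grip_force: 29.8
```

Call:
{"name": "carry_out", "arguments": {"series": [{"claw":1,"xyz":[0.1,-0.3,0],"angular":[0,0,0]},{"claw":1,"xyz":[0.25,-0.65,0],"angular":[0,0,0]},{"claw":1,"xyz":[0.4,-1.0,0],"angular":[0,0,0]}]}}

```text
time: 25.4
tool_pos: [0.5084, 0.0192, 0.1967]
tool_rot: [-0.0, 0.924, 0.383, -0.0]
force: [1.3, 0.2, -0.2]
grip_width: 0.0294
grip_force: 29.8
```

Call:
{"name": "carry_out", "arguments": {"series": [{"claw":1,"xyz":[0.15,-0.35,0],"angular":[0,0,0]},{"claw":1,"xyz":[0.3,-0.7,0],"angular":[0,0,0]},{"claw":1,"xyz":[0.4,-1.0,0],"angular":[0,0,0]}]}}

```text
time: 25.7
tool_pos: [0.5488, -0.0814, 0.1963]
tool_rot: [-0.0, 0.924, 0.383, -0.001]
force: [0.5, 0.4, -0.2]
grip_width: 0.0298
grip_force: 29.8
```

Call:
{"name": "carry_out", "arguments": {"series": [{"claw":1,"xyz":[0.15,-0.35,0],"angular":[0,0,0]},{"claw":1,"xyz":[0.3,-0.7,0],"angular":[0,0,0]},{"claw":1,"xyz":[0.34,-1.0,0],"angular":[0,0,0]},{"claw":1,"xyz":[0.34,-1.0,0],"angular":[0,0,0]}]}}

```text
time: 26.1
tool_pos: [0.5825, -0.1828, 0.1955]
tool_rot: [-0.0, 0.925, 0.381, -0.001]
force: [-0.4, 0.0, -0.9]
grip_width: 0.0295
grip_force: 29.8
```

Call:
{"name": "carry_out", "arguments": {"series": [{"claw":1,"xyz":[0,-0.16,-0.2],"angular":[0,0,0]},{"claw":1,"xyz":[0,-0.16,-0.45],"angular":[0,0,0]},{"claw":1,"xyz":[0,-0.16,-0.6],"angular":[0,0,0]},{"claw":1,"xyz":[0,-0.16,-0.6],"angular":[0,0,0]},{"claw":1,"xyz":[0,-0.16,-0.6],"angular":[0,0,0]}]}}

```text
time: 26.6
tool_pos: [0.5822, -0.195, 0.1372]
tool_rot: [-0.0, 0.924, 0.383, -0.0]
force: [-0.1, -0.0, -0.5]
grip_width: 0.0299
grip_force: 29.9
```

```bash
python3 - <<'E'
from h import *
s=env.sense();print(s["tool_pos"],s["grip_width"],s["force"])
M=wpose();im=env.snapshot("wrist")[:,:,::-1].copy();cv2.imwrite("pics/w13.png",im)
M9=np.load("M9.npy");print("w9: midA",wray(M9,(136.5,83),.022))
E
```

```text
[ 0.5822 -0.195   0.1372] 0.029882545048434347 [-0.1374 -0.0368 -0.5487]
w9: midA [ 0.5881 -0.2025  0.022 ]
```

Call:
{"name": "carry_out", "arguments": {"series": [{"claw":1,"xyz":[0.02,-0.02,-0.2],"angular":[0,0,0]},{"claw":1,"xyz":[0.02,-0.02,-0.4],"angular":[0,0,0]},{"claw":1,"xyz":[0.02,-0.02,-0.6],"angular":[0,0,0]},{"claw":1,"xyz":[0.02,-0.02,-0.67],"angular":[0,0,0]},{"claw":1,"xyz":[0.02,-0.02,-0.67],"angular":[0,0,0]},{"claw":1,"xyz":[0.02,-0.02,-0.67],"angular":[0,0,0]}]}}

```text
time: 27.25
tool_pos: [0.5852, -0.1977, 0.0717]
tool_rot: [0.001, 0.924, 0.383, 0.001]
force: [-0.2, 0.4, 0.0]
grip_width: 0.0298
grip_force: 29.9
```

Call:
{"name": "carry_out", "arguments": {"series": [{"claw":1,"xyz":[0,0,-0.03],"angular":[0,0,0]},{"claw":1,"xyz":[0,0,-0.03],"angular":[0,0,0]},{"claw":0.6,"xyz":[0,0,-0.03],"angular":[0,0,0]},{"claw":0,"xyz":[0,0,-0.03],"angular":[0,0,0]},{"claw":-1,"xyz":[0,0,-0.03],"angular":[0,0,0]},{"claw":-1,"xyz":[0,0,-0.03],"angular":[0,0,0]},{"claw":-1,"xyz":[0,0,-0.03],"angular":[0,0,0]},{"claw":-1,"xyz":[0,0,0.3],"angular":[0,0,0]},{"claw":-1,"xyz":[0,0,0.7],"angular":[0,0,0]},{"claw":-1,"xyz":[0,0,1.0],"angular":[0,0,0]},{"claw":-1,"xyz":[0,0,1.0],"angular":[0,0,0]}]}}

```text
time: 28.35
tool_pos: [0.5866, -0.1983, 0.1755]
tool_rot: [0.003, 0.924, 0.383, 0.003]
force: [1.3, 0.1, -0.1]
grip_width: 0.0852
grip_force: 0.0
```

Call:
{"name": "carry_out", "arguments": {"series": [{"claw":-1,"xyz":[0,0,0.5],"angular":[0,0,0]},{"claw":-1,"xyz":[0,0,1.0],"angular":[0,0,0]},{"claw":-1,"xyz":[0,0,1.0],"angular":[0,0,0]},{"claw":-1,"xyz":[0,0,1.0],"angular":[0,0,0]}]}}

```text
time: 28.75
tool_pos: [0.5851, -0.1978, 0.2712]
tool_rot: [0.001, 0.924, 0.383, 0.001]
force: [0.1, -0.6, -0.9]
grip_width: 0.0852
grip_force: 0.0
```

```bash
python3 - <<'E'
from h import *
w=env.snapshot("wrist")[:,:,::-1];s=env.snapshot("scene")[:,:,::-1]
a=cv2.resize(w[0:300,0:560],(400,214*2));b=cv2.resize(s[140:300,160:480],(400,200))
t=env.snapshot("top")[:,:,::-1];c=cv2.resize(t[100:290,140:430],(400,262))
r=np.vstack([b,c]);cv2.imwrite("pics/end.png",np.hstack([cv2.resize(w,(400,462)),r]))
E
```

```text
(no output)
```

View pics/end.png

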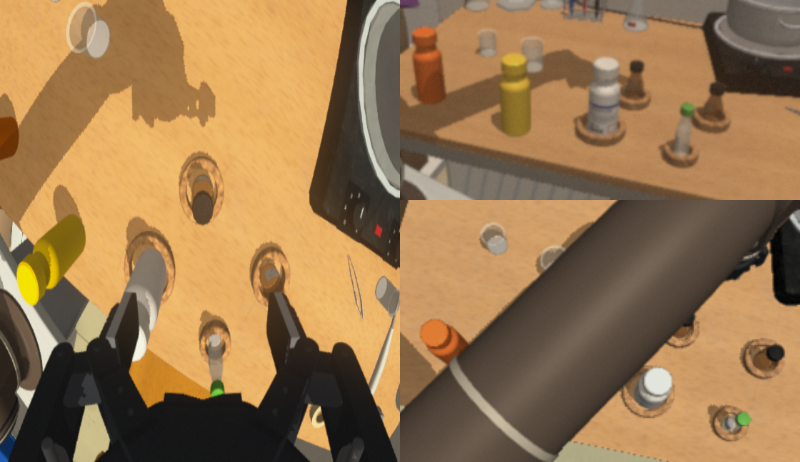

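All four bottles stand upright in their rings, both beakers and the orange and yellow bottles are where they were, and the gripper is clear above. Handing in.

```bash
python3 -c "
from cell import env
print(env.finish_job())"
```

```text
the job is handed in; nothing more can be done
None
```

I handed in the job at about 29 s: the last pictures show all four bottles standing upright in their matching rings and both beakers still standing in place; the hand-in returned no verdict.

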